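# Refit the link of a tube rocker's drive

## Task

Refit the link on the tube rocker's drive unit: swing the forked arm fully home round the plain drive pin, under the toothed push nut that is started on the pin's tip. Then press the push nut straight down the pin, without letting it cock over, until it sits tight on the arm. Last, screw the knurled nut at the arm's pivot down clockwise until it stops tight, and leave everything else on the bench where it is.

Things in the scene. Friction and masses are not known exactly. Their poses are not given: they have to be found in the camera images.
- drive: The drive unit, fixed to the bench: a flat grey case 160 mm (its x) by 230 mm (its y), top face 45 mm above the bench. Origin: centre of the underside, z up. On top, along its y: the pivot stud (at x +15 mm, y -65 mm) and the plain drive pin (at x +15 mm, y +65 mm), 130 mm apart.
- stud_top (a point): Top end of the upright brass threaded pivot stud (10 mm thick), 107 mm above the bench. The arm turns about this stud's axis.
- pin_tip (a point): Tip of the upright plain steel drive pin (8 mm thick), 93 mm above the bench. With the push nut down the pin stands 18 mm proud of it, so press the nut's flat face on both sides of the pin at once (for example with the two fingertips 12 to 28 mm apart, pin between).
- link (a joint): Angle a (rad) of the forked aluminium arm about the stud: 0 = home, the pin at the bottom of the fork's slot (solid stop); positive = swung counter-clockwise from above, at most 1.2. The arm points from the stud along (-sin a, cos a) in the case's x, y. Push it home from its -x side. Light friction (about 2 N pushed at 65 mm from the stud); it stays where it is left.
- fork (a point): Centre of the fork's slot on the arm's upper face, 69 mm above the bench, 130 mm from the stud's axis; on the pin's axis when the arm is home. The arm is a bar 22 mm wide, 12 mm thick, underside 57 mm above the bench (12 mm of air over the case); its last 36 mm, to 148 mm from the stud's axis, is the fork, 44 mm wide, its slot open on the leading (+x) side.
- pushnut (a joint): How far (m) the push nut has been pressed down the pin: 0.000 to 0.002 at the start, 0.014 = hard down on the arm (solid stop). It grips the pin with about 10 N of friction all the way and stays where it is left.
- nut_top (a point): Centre of the flat upper face of the push nut, a round toothed steel disc 42 mm across and 6 mm thick on the pin; z is the disc's axis. The face is about 88 mm above the bench at the start and 75 mm when home. Pressed on one side only, the nut cocks over; it must not tip more than 4 degrees.
- knurl (a joint): Angle (rad) that the knurled nut is screwed down, clockwise from above positive: 0 to 0.7 at the start, 2.4 = tight (solid stop). It sinks 1.25 mm per radian and turns with light friction (0.06 N m).
- knurl_top (a point): Centre of the top face of the knurled brass nut on the stud, 34 mm across and 20 mm tall (underside 20 mm below this point). When tight its underside is 69 mm above the bench; the stud stands up to 18 mm proud of its top.
- spare_nut: A smaller spare disc, 30 mm across, 6 mm thick, lying loose on the case's far edge; leave it. Origin: centre of its underside, as for the other bystanders.
- screwdriver: Bystander: screwdriver 170 mm long lying on the robot's side of the case, 26 mm high.
- jar: Bystander: specimen jar with a red lid, 62 mm across, 68 mm tall, about 220 mm to the case's -y side.
- washbottle: Bystander: wash bottle with a bent blue spout, 68 mm across, 186 mm tall, about 240 mm to the case's +y side.
- pen: Bystander: blue marker 115 mm long, 12 mm high, beyond the case.
- slidebox: Bystander: box of slides, 87 by 102 mm, 35 mm tall, beyond the case on its -y side.
- glass: Bystander: conical footed glass, 70 mm across, 140 mm tall, about 310 mm to the case's -y side.
- dish: Bystander: covered glass dish, 94 mm across, 16 mm tall, beyond the case on its +y side.

How it is judged:
On the way, in this order (a step that is already met when the one before it is completed fails the run):
1. the forked arm is home round the pin (angle under 0.06 rad) with the push nut still up (pressed less than 5 mm) (value of joint link below 0.06 rad and value of joint pushnut below 0.005 m), for 0.1 s.
2. the push nut is pressed down onto the arm (12.5 mm or more of 14) with the arm home (value of joint link below 0.06 rad and value of joint pushnut above 0.0125 m), for 0.2 s.
3. the knurled nut is screwed down tight (2.25 rad or more of 2.4) (all of step 2 and value of joint knurl above 2.25 rad), for 0.2 s.
At the end, for the whole second after the job is handed in: The arm is home within 0.06 rad, the push nut is pressed down 12.5 mm or more (of 14) and level within 0.05 rad, the knurled nut is screwed to 2.25 rad or more (of 2.4), and arm and knurled nut are at rest (all of step 3 and angle between nut_top's own z axis and vertical below 0.05 rad and velocity of joint link between -0.05 and 0.05 rad/s and velocity of joint knurl between -0.05 and 0.05 rad/s); the robot touches nothing.
It fails at once if the push nut cocks over by more than 4 degrees (0.07 rad) (angle between nut_top's own z axis and vertical above 0.07 rad).
It fails at once if the push nut is pressed more than 5 mm while the arm is not home (over 0.10 rad) (value of joint pushnut above 0.005 m and value of joint link above 0.1 rad).
It fails at once if a bystander is moved more than 40 mm (distance of any of spare_nut, screwdriver, jar, washbottle, pen, slidebox, glass, dish from where it was at the start of the episode above 0.04 m).
It also fails if it takes over 59 s, if anything falls off the work surface, if the arm or the gripper's body presses on something with over 40 N, if the wrist force passes 120 N, or if a joint passes its speed limit or range.

## Robot

A 6-joint arm with a two-finger parallel gripper is mounted at the origin on the work surface. World frame = base frame: x ahead of the robot, y to its left, z up, the work surface at z = 0. Lengths are in m, angles in rad, forces in N, time in s.
With the tool pointing down it reaches from about 0.375 to 0.975 m from the base axis. Payload 3.8 kg.
Tool frame: the origin (TCP) lies midway between the tips of the shut fingers; the grasp point (between the pads) lies 19 mm behind it; z points along the fingers, y is the line along which they close (so a half turn about z gives the same grasp; the last joint's range is limited). The gripper opens to 88 mm and grips with 3 to 60 N. Pads are 18 mm wide; open, the fingers measure 123 mm over their backs; the gripper's body (75 mm by 187 mm) begins 45 mm behind the grasp point.
Start: joints at [-1.271, 0.264, 1.604, -0, 1.274, -0.037], TCP at [0.223, -0.637, 0.239] pointing down, gripper open.
Joint ranges: [-2.63, 2.63], [-0.94, 2.18], [0.31, 2.57], [-1.31, 4.45], [0, 2.66], [-2.55, 2.55]. Speed limits (rad/s): [2.57, 2.57, 3.14, 3.14, 3.14, 3.14].

## Interface

Orientations are given as a rotation vector (axis times angle).
In Python, from cell import manip, inverse_kinematics, cams, order gives the robot as it stands. Calls block until the motion is done:
- manip.move_pose(position, orientation): joint-space move of the TCP to a pose.
- manip.move_linear(position, rate=0.15, rot=None): straight line of the TCP; rot=None keeps the orientation; rate is the mean speed in m/s.
- manip.set_joints(angles): joint-space move.
- manip.set_gripper(opening, force=None): finger opening in m; force is the grip in N (None keeps the last); returns when the fingers have stopped.
- manip.dwell(seconds).
- inverse_kinematics(position, orientation): joint angles nearest the present ones, or None.
- manip.state(): the state.
- cams.capture(name): name is "scene" or "top" or "wrist"; returns a dict with "image" (384x512x3 uint8, blue, green, red), "z_map" (384x512 float32, m along the optical axis (not along the pixel's ray), 0 where there is no reading), "intrinsics" (3x3 intrinsics, pixels), "position" and "orientation" of the camera in the world; the wrist camera has in their place "T_tool_cam" (4x4, takes a point from camera to tool coordinates, whose origin is the TCP and whose axes are the flange's). Camera axes: x right, y down, z forward; pixel columns grow to the right and rows downward; lengths in m; the calibration is good to about 2 mm. A picture is of the moment at which its call begins: read the wrist's pose just before it.
A pose or a line that the arm cannot do raises manip.IKError and nothing moves.
- order.close_job(): hands the job in; it is judged then, once.
The state is a dict: "clock": time; "joint_pos": joint angles; "joint_velocities": joint speeds; "tau": joint torques, N m; "tool_pos": TCP position; "tcp_rot": TCP orientation; "contact_force": force on the tool from outside, world axes, zero at the start; "moment": the same for the moment, N m; "gripper_width": finger opening in m; "grasp_force": force on a finger pad.
Only numpy, scipy, OpenCV 4.12 (cv2) and the standard library are available. Lean on these libraries where they do the work, as an engineer would, in place of code of your own. Each camera call takes 0.05 s, during which the arm holds its last target. There are 200 camera calls.

## Working session

There is one attempt and no reset: what is moved stays moved. The work goes in short steps, each a Python script; the robot and the scene stay as the last script left them, time stands still between calls to the robot, and variables do not carry over. Pictures are saved under pics/ and viewed, at most 10 in all, crops included, and the job is handed in when it is done.

```bash
ls; mkdir -p pics; python3 - <<'E'
from cell import manip, cams
import cv2, numpy as np
for n in ("scene","top"):
    c=cams.capture(n); cv2.imwrite(f"pics/{n}0.png",c["image"]); np.savez(f"{n}0.npz",**c)
    print(n,c["intrinsics"],c["position"],c["orientation"])
s=manip.state(); print(s["clock"],s["tool_pos"],s["tcp_rot"],s["contact_force"])
E
```

```text
pics
scene [[456.74529339   0.         259.74331917]
 [  0.         456.74529339 190.00564245]
 [  0.           0.           1.        ]] [1.23151909 0.43273203 1.04004762] [-1.28759596 -2.35498818  0.85006724]
top [[404.73033321   0.         254.88319202]
 [  0.         404.73033321 200.7623209 ]
 [  0.           0.           1.        ]] [0.34818713 0.01607884 1.185072  ] [-2.18008342  2.03329094 -0.22320887]
0.1 [ 0.22290262 -0.63648263  0.23754921] [-3.09523443e+00 -5.26273922e-01  4.37898717e-04] [ 0.88412995 -0.65996378 -0.02690164]
```

View pics/top0.png

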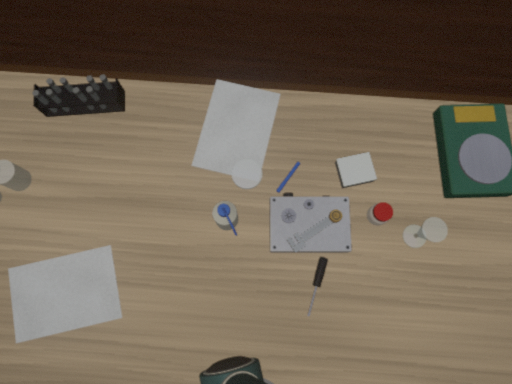

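View pics/scene0.png

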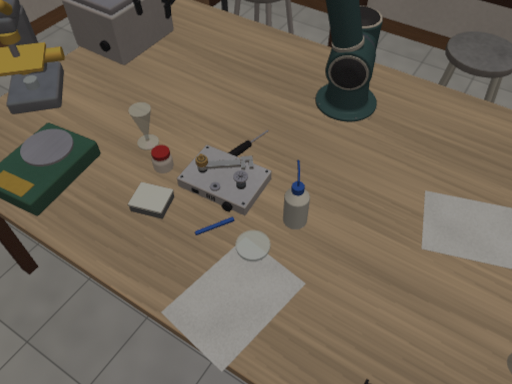

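The top view shows the knurled nut at about (335,216), the push nut at (289,216) and the fork at (297,243), so the arm is swung about 0.6 rad. The screwdriver lies on the near side at (318,275). Next I'll cast rays for these, using colour and circle refinement.

```bash
cat > h.py <<'E'
import numpy as np, cv2
from scipy.spatial.transform import Rotation as R
def ray(c,uv,z,Rm=None,p=None):
    K=c["intrinsics"]; Rm=R.from_rotvec(c["orientation"]).as_matrix() if Rm is None else Rm; p=c["position"] if p is None else p
    d=Rm@np.linalg.inv(K)@np.array([uv[0],uv[1],1.]); return p+d*(z-p[2])/d[2]
E
python3 - <<'E'
from h import *
c=dict(np.load("top0.npz"))
for n,uv,z in [("knurl",(335,216),.092),("pushnut",(289,216),.088),("fork",(297,243),.069),("spare",(309,204),.051),("c1",(270,197),.045),("c2",(350,197),.045),("c3",(270,252),.045),("c4",(351,252),.045),("drvA",(324,259),.02),("drvB",(309,316),.02)]:
    print(n,ray(c,uv,z).round(4))
im=cv2.resize(c["image"][185:325,205:400],None,fx=4,fy=4,interpolation=cv2.INTER_CUBIC); cv2.imwrite("pics/topcrop.png",im)
E
```

```text
knurl [ 0.5573 -0.1955  0.092 ]
pushnut [ 0.5492 -0.0698  0.088 ]
fork [ 0.4787 -0.0973  0.069 ]
spare [ 0.5948 -0.1281  0.051 ]
c1 [ 0.6089 -0.0156  0.045 ]
c2 [ 0.6251 -0.2464  0.045 ]
c3 [ 0.451  -0.0253  0.045 ]
c4 [ 0.4668 -0.2523  0.045 ]
drvA [ 0.444  -0.1814  0.02  ]
drvB [ 0.2841 -0.145   0.02  ]
```

View pics/topcrop.png

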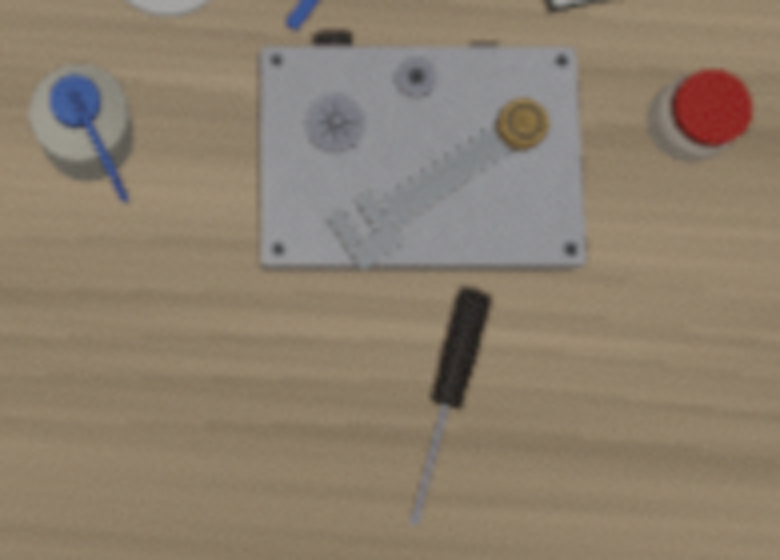

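The crop agrees with the stated sizes: stud to pin measures 126 mm against 130 mm, and the case yaw is about 4°. I'll move to a wrist view above the unit for precise positions.

```bash
cat >> h.py <<'E'
from cell import manip, inverse_kinematics, cams, order
def rot(yaw):  # tool down, tool y axis along world yaw angle
    y=np.array([np.cos(yaw),np.sin(yaw),0]); z=np.array([0,0,-1.]); x=np.cross(y,z)
    return R.from_matrix(np.c_[x,y,z]).as_rotvec()
def wcap(name):
    s=manip.state(); c=cams.capture("wrist"); Rt=R.from_rotvec(s["tcp_rot"]).as_matrix(); T=np.asarray(c["T_tool_cam"])
    c["Rw"]=Rt@T[:3,:3]; c["pw"]=s["tool_pos"]+Rt@T[:3,3]
    cv2.imwrite(f"pics/{name}.png",c["image"]); np.savez(name+".npz",**c); return c
E
python3 - <<'E'
from h import *
c=cams.capture("wrist"); print(np.round(c["T_tool_cam"],3),c["intrinsics"])
cy=np.pi/2+.065
for yaw in (cy,cy-np.pi): print(yaw,inverse_kinematics([.53,-.13,.30],rot(yaw)))
s=manip.state();print("y axis now",R.from_rotvec(s["tcp_rot"]).as_matrix()[:,1])
E
```

```text
[[-0.001 -0.951 -0.31   0.081]
 [ 1.    -0.001 -0.     0.   ]
 [-0.    -0.31   0.951 -0.146]
 [ 0.     0.     0.     1.   ]] [[276.42217836   0.         260.07419008]
 [  0.         276.42217836 196.52859692]
 [  0.           0.           1.        ]]
1.6357963267948965 [-0.28617868 -0.01451761  1.80267854  0.          1.35343172 -1.92197501]
-1.5057963267948966 [-0.28617868 -0.01451761  1.80267854  0.          1.35343172  1.21961765]
y axis now [ 0.33046338 -0.94381737 -0.001655  ]
```

```bash
python3 - <<'E'
from h import *
yaw=-np.pi/2+.065
manip.move_pose([.53,-.13,.20],rot(yaw)); manip.set_gripper(0.0); manip.dwell(.2)
c=wcap("w1"); print(manip.state()["clock"],manip.state()["tool_pos"],c["pw"])
E
```

```text
3.8333 [ 0.52999298 -0.13000709  0.20001476] [ 0.61086151 -0.12464691  0.34583635]
```

View pics/w1.png

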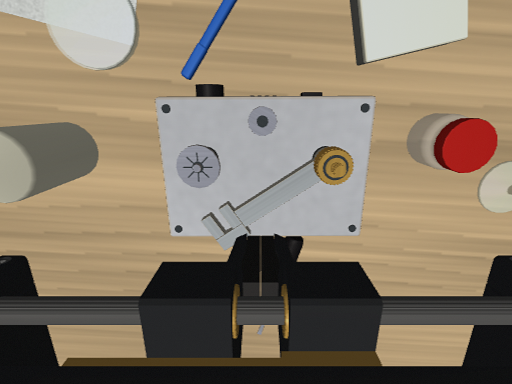

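The wrist view shows the push nut at (198,166), the stud and knurled nut at (335,166), the fork at (225,224) and the spare nut at (262,121). I'll refine using depth and ray casts.

```bash
cat >> h.py <<'E'
def cloud(c):
    z=c["z_map"]; h,w=z.shape; u,v=np.meshgrid(np.arange(w),np.arange(h)); K=c["intrinsics"]
    P=np.stack([(u-K[0,2])/K[0,0]*z,(v-K[1,2])/K[1,1]*z,z],-1); return P@c["Rw"].T+c["pw"]
E
python3 - <<'E'
from h import *
c=dict(np.load("w1.npz")); P=cloud(c); im=c["image"]
def disc(box,zlo,zhi,col=None):
    u0,u1,v0,v1=box; m=np.zeros(im.shape[:2],np.uint8); m[v0:v1,u0:u1]=1
    m&=((P[...,2]>zlo)&(P[...,2]<zhi)).astype(np.uint8)
    cn=max(cv2.findContours(m,0,1)[0],key=cv2.contourArea); (x,y),r=cv2.minEnclosingCircle(cn); mm=m>0
    return (x,y),r,np.median(P[mm][:,2]),m.sum()
for n,b,lo,hi in [("push",(160,235,130,205),.078,.096),("knurl",(300,365,130,200),.084,.099)]:
    uv,r,z,k=disc(b,lo,hi); p=ray(c,uv,z,c["Rw"],c["pw"]); print(n,np.round(uv,1),r,r*(c["pw"][2]-z)/276*1.0,z,k,p.round(4))
for n,uv,z in [("stud",(337,167),.107),("pin",(198.5,166),.093),("fork",(225,222),.069),("k",(333,166),.092),("spare",(262,121),.051),("UL",(157,97),.045),("UR",(375,97),.045),("LL",(170,235),.045),("LR",(360,235),.045)]: print(n,ray(c,uv,z,c["Rw"],c["pw"]).round(4))
E
```

```text
push [198.1 166.3] 22.300491333007812 0.020911597213700537 0.08702586911032001 1487 [ 0.553  -0.0694  0.087 ]
knurl [334.5 165.8] 19.3282413482666 0.017822998194743776 0.09133065231262366 938 [ 0.5626 -0.1975  0.0913]
stud [ 0.5646 -0.1954  0.107 ]
pin [ 0.5546 -0.071   0.093 ]
fork [ 0.4892 -0.0944  0.069 ]
k [ 0.5624 -0.196   0.092 ]
spare [ 0.5966 -0.1276  0.051 ]
UL [ 0.6131 -0.0188  0.045 ]
UR [ 0.6275 -0.2417  0.045 ]
LL [ 0.4575 -0.0264  0.045 ]
LR [ 0.4721 -0.2538  0.045 ]
```

Pin (0.5533,-0.0695), stud (0.562,-0.198) and yaw 0.067 agree between the corner and disc estimates, and the heights are right. Now I'll push the arm home with shut fingers, watching the force.

```bash
cat >> h.py <<'E'
YAW=.067; EX=np.array([np.cos(YAW),np.sin(YAW)]); EY=np.array([-np.sin(YAW),np.cos(YAW)])
STUD=np.array([.562,-.198]); PIN=np.array([.5533,-.0695])
def W(dx,dy,z,o=STUD): return np.r_[o+EX*dx+EY*dy,z]
E
python3 - <<'E'
from h import *
q=rot(-np.pi/2+YAW)
manip.move_pose(W(-.092,.06,.13),q); manip.move_linear(W(-.092,.06,.056),rate=.1)
f0=manip.state()["contact_force"].copy() if hasattr(manip.state()["contact_force"],"copy") else np.array(manip.state()["contact_force"])
manip.move_linear(W(-.03,.06,.056),rate=.06); print("f",np.round(np.array(manip.state()["contact_force"])-f0,1))
for x in np.arange(-.028,-.008,.002):
    manip.move_linear(W(x,.06,.056),rate=.03); f=np.array(manip.state()["contact_force"])-f0; fx=f[:2]@EX; print(round(x,4),f.round(1))
    if fx<-8: break
manip.move_linear(W(x-.006,.06,.056),rate=.05)
manip.move_linear(W(x-.03,.06,.13),rate=.15)
manip.move_pose(np.r_[.53,-.13,.20],q);manip.dwell(.1)
c=wcap("w2"); print(manip.state()["clock"])
E
```

```text
f [ 0.5 -0.6  0.1]
-0.028 [ 0.3 -1.   0.3]
-0.026 [-0.4  0.3  0.8]
-0.024 [-0.9  1.2  0.4]
-0.022 [-3.6 -0.1  2.7]
-0.02 [-9.7 -0.5  7. ]
9.1083
```

View pics/w2.png

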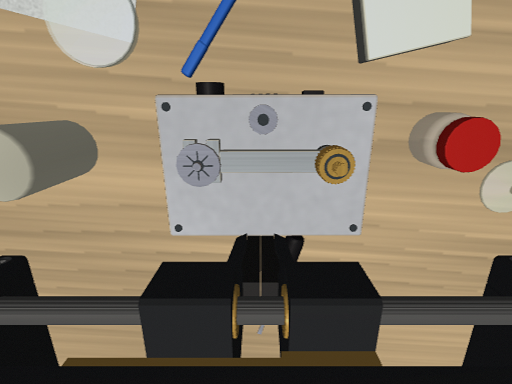

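The arm is home, with the fork under the push nut at (199,165) and the bar square to the case. The stop force also came up at the predicted offset. Now I'll press the push nut with the pin between the two tips.

```bash
python3 - <<'E'
from h import *
q=rot(-np.pi/2+YAW)
manip.set_gripper(.019)
manip.move_pose(W(0,0,.125,PIN),q); manip.move_linear(W(0,0,.094,PIN),rate=.06); manip.dwell(.2)
s=manip.state(); f0=np.array(s["contact_force"]); m0=np.array(s["moment"]); print(s["gripper_width"],f0.round(1))
for z in np.arange(.090,.0705,-.0015):
    manip.move_linear(W(0,0,z,PIN),rate=.02); s=manip.state(); f=np.array(s["contact_force"])-f0
    print(round(z,4),round(s["tool_pos"][2],4),f.round(1),(np.array(s["moment"])-m0).round(2))
    if f[2]>28 or np.hypot(*f[:2])>12: break
print(s["clock"])
E
```

```text
0.019042077375125723 [ 0.4  0.5 -0.8]
0.09 0.0898 [-0.4 -0.   0.8] [0.04 0.05 0.  ]
0.0885 0.0884 [ 0.  -0.9  0.1] [-0.01  0.02  0.06]
0.087 0.0875 [-0.5  0.   3.8] [0.02 0.13 0.  ]
0.0855 0.0867 [-2.4 -0.4  7.8] [0.08 0.42 0.01]
0.084 0.0855 [-3.6  0.7 10.1] [0.03 0.6  0.01]
0.0825 0.0842 [-5.4  0.1 11.8] [0.07 0.74 0.03]
0.081 0.0827 [-4.2  0.3 11.2] [0.09 0.73 0.04]
0.0795 0.0812 [-3.9  0.3 11.2] [0.08 0.71 0.  ]
0.078 0.0797 [-4.1 -0.7 11.4] [0.06 0.74 0.01]
0.0765 0.0783 [-4.   0.8 12.1] [ 0.12  0.72 -0.01]
0.075 0.0767 [-4.4 -0.4 12.6] [0.1  0.73 0.01]
0.0735 0.0753 [-3.7 -0.6 12.3] [ 0.11  0.72 -0.03]
0.072 0.0751 [-7.6  0.3 20.4] [0.22 1.33 0.01]
0.0705 0.075 [-11.5   0.9  28.5] [ 0.31  2.   -0.  ]
14.525
```

The nut stopped hard at 75 mm with even load. Next I'll lift off and turn the knurled nut.

```bash
python3 - <<'E'
from h import *
manip.move_linear(W(0,0,.15,PIN),rate=.12)
c=wcap("w3"); P=cloud(c)
yaw=1.01; Z0=.0745
manip.set_gripper(.06)
manip.move_pose(np.r_[STUD,.16],rot(yaw)); print("j",np.round(manip.state()["joint_pos"],2))
manip.move_linear(np.r_[STUD,Z0],rate=.1); manip.set_gripper(.02,force=22); manip.dwell(.1)
s=manip.state(); m0=np.array(s["moment"]); print(s["gripper_width"],s["grasp_force"],np.round(s["contact_force"],1),m0.round(2),s["clock"])
t=0
while t<2.55:
    t+=.15; manip.move_pose(np.r_[STUD,Z0-.00125*t],rot(yaw-t)); s=manip.state()
    print(round(t,2),(np.array(s["moment"])-m0).round(2),np.round(s["contact_force"],1),round(s["gripper_width"],4))
    if abs(s["moment"][2]-m0[2])>.5: break
print(s["clock"],np.round(s["joint_pos"],2))
E
```

```text
j [-0.38  0.18  1.86  0.    1.11 -1.39]
0.033317753862018 22.001172602176666 [-4.2 -4.2  3.6] [-0.65  0.37  0.08] 20.075
0.15 [-0.13  0.   -0.1 ] [-2.7 -4.3  3.7] 0.0333
0.3 [-0.1   0.11 -0.14] [-4.6 -4.9  3.4] 0.0331
0.45 [-0.19  0.16 -0.13] [-5.2 -5.4  3.3] 0.0335
0.6 [-0.27  0.22 -0.11] [-5.  -5.7  4.3] 0.0334
0.75 [-0.29  0.31 -0.15] [-4.7 -6.2  4.9] 0.0336
0.9 [-0.28  0.39 -0.14] [-5.8 -4.6  4.8] 0.0334
1.05 [-0.36  0.43 -0.16] [-5.6 -5.5  5.1] 0.0332
1.2 [-0.27  0.51 -0.18] [-6.  -5.6  5.4] 0.0334
1.35 [-0.3   0.55 -0.13] [-6.1 -5.7  4.9] 0.0327
1.5 [-0.25  0.64 -0.15] [-6.7 -5.6  6.3] 0.0335
1.65 [-0.27  0.7  -0.11] [-7.1 -5.3  6. ] 0.0332
1.8 [-0.23  0.75 -0.18] [-7.3 -4.6  6.4] 0.033
1.95 [0.18 0.36 0.06] [-5.3 -1.9  6.8] 0.0333
2.1 [0.57 0.06 0.07] [-3.9 -0.9  6.3] 0.0334
2.25 [ 0.65 -0.22  0.23] [-0.4 -0.3  5.8] 0.0337
2.4 [ 0.58 -0.44  0.17] [ 0.8 -1.1  5.7] 0.0334
2.55 [ 0.43 -0.67  0.23] [ 2.  -0.4  4.9] 0.0333
2.7 [ 0.23 -0.69  0.04] [ 2.1 -2.3  4.2] 0.0332
24.875 [-0.38  0.27  1.92 -0.    0.94  1.3 ]
```

View pics/w3.png

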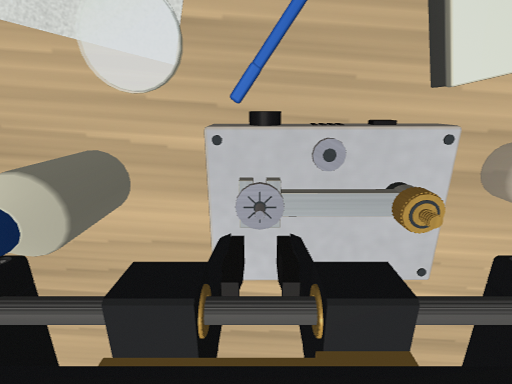

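The torque changed at about 1.9 rad, where the stop was expected (1.85), and the grip then slipped. The push nut at (260,205) looks level and down. I'll release, lift and check heights.

```bash
python3 - <<'E'
from h import *
manip.set_gripper(.06); manip.move_linear(np.r_[STUD,.16],rate=.12)
manip.move_pose([.53,-.13,.20],rot(-np.pi/2+YAW)); manip.dwell(.1)
wcap("w4")
for n in ("w1","w2","w4"):
    c=dict(np.load(n+".npz")); P=cloud(c)
    for k,b,lo,hi,r in [("knurl",STUD,.084,.0985,.015),("push",PIN,.07,.096,.019)]:
        d=np.hypot(P[...,0]-b[0],P[...,1]-b[1]); m=(d<r)&(d>.008)&(P[...,2]>lo)&(P[...,2]<hi); Q=P[m]
        A=np.c_[Q[:,:2]-b,np.ones(len(Q))]; w=np.linalg.lstsq(A,Q[:,2],rcond=None)[0]; print(n,k,np.median(Q[:,2]).round(5),w.round(4),len(Q))
i=[np.load(n+".npz")["image"] for n in ("w1","w4")]
cv2.imwrite("pics/cmp.png",np.hstack([cv2.resize(x[90:240,155:380][:, :],None,fx=1.75,fy=1.75,interpolation=cv2.INTER_CUBIC) for x in i]))
print(manip.state()["clock"])
E
```

```text
w1 knurl 0.09151 [-0.0054 -0.009   0.0916] 524
w1 push 0.087 [-0.0035 -0.0015  0.087 ] 1024
w2 knurl 0.0915 [-0.0062 -0.007   0.0915] 533
w2 push 0.08705 [-0.0032  0.0026  0.087 ] 1035
w4 knurl 0.08925 [-0.0096 -0.0017  0.0893] 504
w4 push 0.07489 [-0.0008  0.0034  0.0749] 924
26.9167
```

View pics/cmp.png

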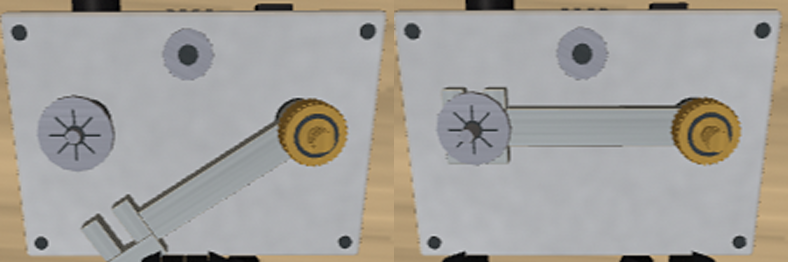

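In the comparison, the arm is home and the push nut is down and level. The knurled nut sank 2.25 mm, about 1.8 rad, and its top reads 89.2 mm against 89.0 mm when tight. I'll regrip harder and turn again to be sure.

```bash
python3 - <<'E'
from h import *
yaw=.5; Z0=.0722
manip.move_pose(np.r_[STUD,.16],rot(yaw)); manip.move_linear(np.r_[STUD,Z0],rate=.1)
manip.set_gripper(.02,force=40); manip.dwell(.1); s=manip.state(); m0=np.array(s["moment"]); j0=s["joint_pos"][5]
for t in np.arange(.1,.85,.1):
    manip.move_pose(np.r_[STUD,Z0],rot(yaw-t)); s=manip.state()
    print(round(t,2),round(s["joint_pos"][5]-j0,3),(np.array(s["moment"])-m0).round(2),np.round(s["contact_force"],1),np.round(s["tau"][5],2))
    if abs(s["tau"][5])>3: break
manip.set_gripper(.06); manip.move_linear(np.r_[STUD,.16],rate=.12)
manip.move_pose([.53,-.13,.20],rot(-np.pi/2+YAW)); manip.dwell(.1)
c=wcap("w5"); P=cloud(c)
for k,b,lo,hi,r in [("knurl",STUD,.084,.0985,.015),("push",PIN,.07,.096,.019)]:
    d=np.hypot(P[...,0]-b[0],P[...,1]-b[1]); m=(d<r)&(d>.008)&(P[...,2]>lo)&(P[...,2]<hi); print(k,np.median(P[m][:,2]).round(5))
cv2.imwrite("pics/w5c.png",cv2.resize(c["image"][85:245,140:400],None,fx=3,fy=3,interpolation=cv2.INTER_CUBIC))
print(manip.state()["clock"])
E
```

```text
0.1 0.099 [-0.12 -0.05  0.37] [-5.2 -3.6  3.5] 0.54
0.2 0.199 [-0.29 -0.07  0.78] [-4.2 -5.   4.2] 0.87
0.3 0.299 [-0.27 -0.08  0.71] [-5.1 -4.7  4.5] 0.83
0.4 0.399 [-0.13  0.06  0.63] [-4.9 -4.   5. ] 0.77
0.5 0.499 [-0.15  0.12  0.59] [-5.8 -3.8  4.4] 0.72
0.6 0.599 [-0.16  0.09  0.66] [-5.4 -3.2  5.3] 0.76
0.7 0.699 [0.05 0.09 0.54] [-6.  -2.2  5.3] 0.67
0.8 0.799 [0.45 0.01 0.75] [-4.8  0.1  4.5] 0.89
knurl 0.08924
push 0.07492
35.1667
```

View pics/w5c.png

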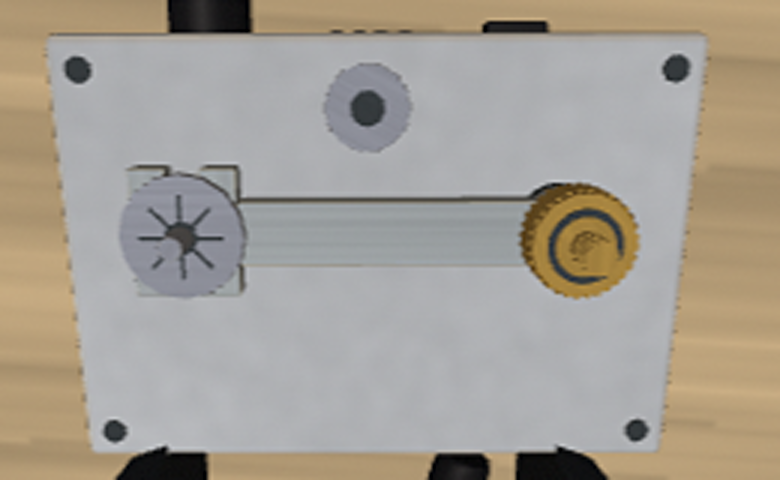

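At ten times the free-turning friction (0.7 N m) the knurled nut only slipped in the grip and its height didn't change, so it is tight. The view shows the arm home and the push nut down and level at (182,237).

```bash
python3 -c "
from cell import order
print(order.close_job())"
```

```text
the job is handed in; nothing more can be done
None
```

The forked arm is home round the pin, the push nut is down tight on it and level, the knurled nut is screwed down to its stop, and the job was handed in at about 35 s of the 59 s; the handing-in call returned no verdict.

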